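# Close the filter housing with its bayonet cap

### The arm

A 7-joint arm with a two-finger parallel gripper is mounted at the origin on a cart in front of the work surface, level with it; the furniture and walls round the work are solid. World frame = base frame: x ahead of the robot, y to its left, z up, the work surface at z = 0. Lengths are in m, angles in rad, forces in N, time in s.
With the tool pointing down it reaches from about 0.425 to 0.825 m from the base axis. Payload 3.6 kg.
Tool frame: the origin (TCP) lies where the fingers leave the gripper's body, on its centre line; the fingertips stand 73 mm ahead of it and the grasp point (between the pads) lies 54 mm ahead of it; z points along the fingers, y is the line along which they close (so a half turn about z gives the same grasp; the last joint's range is limited). The gripper opens to 85 mm and grips with 20 to 120 N. Pads are 22 mm wide; open, the fingers measure 114 mm over their backs; the gripper's body (76 mm by 85 mm) begins 54 mm behind the grasp point. The pads swing forward as they close: fully open they stand 13 mm farther back than shut.
Start: joints at [1.226, 0.615, -0.013, 1.423, 0.008, 1.103, -0.04], TCP at [0.204, -0.617, 0.304] pointing down, gripper open.
Joint ranges: [-3.12, 3.12], [-0.3, 2.06], [-1.34, 1.32], [0.26, 2.42], [-1.36, 4.5], [0.01, 1.98], [-2.84, 2.84]. Speed limits (rad/s): [2.79, 2.79, 3.14, 3.14, 3.14, 3.14, 3.14].

### API

Orientations are given as a unit quaternion [x, y, z, w].
In Python, from station import arm, snapshot, camera_info, ticket gives the robot as it stands. Calls block until the motion is done:
- arm.movep(position, orientation): joint-space move of the TCP to a pose.
- arm.line_to(position, velocity=0.15, ori=None): straight line of the TCP; ori=None keeps the orientation; velocity is the mean speed in m/s.
- arm.move_j(angles): joint-space move.
- arm.move_gripper(opening, effort=None): opening from 0.0 (shut) to 1.0 (fully open); effort is the grip in N (None keeps the last); returns when the fingers have stopped.
- arm.pause(seconds).
- arm.ik(position, orientation): joint angles nearest the present ones, or None.
- snapshot(name): name is "scene" or "top" or "wrist"; returns the picture (400x640x3 uint8, blue, green, red); there is no depth.
- camera_info(name): a dict with "fx", "fy", "cx", "cy" (pixels), "R" (3x3) and "t" (3): a world point X has camera coordinates R X + t; the wrist camera has in their place "T_tool_cam" (4x4, takes a point from camera to tool coordinates, whose origin is the TCP and whose axes are the flange's). Camera axes: x right, y down, z forward; pixel columns grow to the right and rows downward; lengths in m; the calibration is good to about 2 mm. The wrist camera is an equidistant fisheye: a pixel r from the principal point sees the ray r / f radians off the axis. A picture is of the moment at which its call begins: read the wrist's pose just before it. camera_info takes no time and is no camera call.
A pose or a line that the arm cannot do raises arm.MotionError and nothing moves.
- ticket.finish_job(): hands the job in; it is judged then, once.
Readings, each from a call of its own:
- arm.read_time(): time.
- arm.read_joint_positions(): joint angles.
- arm.read_dq(): joint speeds.
- arm.read_effort(): joint torques, N m.
- arm.read_tool_pos(): TCP position.
- arm.read_eef_rot(): TCP orientation.
- arm.read_ft_force(): force on the tool from outside, world axes, zero at the start.
- arm.read_wrist_torque(): the same for the moment, N m.
- arm.read_opening(): opening from 0.0 (shut) to 1.0 (fully open).
- arm.read_finger_force(): force on a finger pad.
Only numpy, scipy, OpenCV 4.12 (cv2) and the standard library are available. Lean on these libraries where they do the work, as an engineer would, in place of code of your own. Each camera call takes 0.05 s, during which the arm holds its last target. There are 200 camera calls.

### The job

Put the filter cap on the round filter housing and lock it: pick the cap up by its grip bar, set it upright in the mouth, find the slots by turning it under a light push until its two lugs drop in, push it down against the spring-loaded cartridge and twist it clockwise (seen from above) to the stop, then let go so that the spring lifts the lugs into their notches and the cap stays locked on, level. Do not knock over or push away the oil bottle or the round tub.

Things in the scene. Friction and masses are not known exactly. Their poses are not given: they have to be found in the camera images.
- cap_center (a point): Loose filter cap, plain grey plastic, 0.15 kg, 84 mm across, 66 mm high, upright on the bench. Point on its axis half-way up; z up, x along the grip bar; same after a half turn. A flange 84 mm across lies 7 to 1 mm below this point; under it a plug 54 mm across reaches 33 mm below, its lowest 5 mm tapered to 45 mm across.
- cap_grip (a point): Centre of the grip bar on top of the cap, 16 mm above cap_center. The bar is 64 mm long (x), 16 mm wide (y) and 34 mm high, its top 17 mm above this point, the flange's upper face 17 mm below. Hold it across its width.
- cap_lug (a point): One of the cap's two lugs, hidden under the flange; they point out from the plug in line with the two ends of the bar (+x and -x), reaching 34 mm from the axis, each about 10 mm wide and 6 mm high: undersides 24 mm, tops 18 mm below cap_center.
- mouth (a point): Mouth centre of the filter housing (cylinder 88 mm across on a square foot, screwed down), in its rim's plane, 105 mm above the bench; z up, pipe ports along +y and -y. The stiff ring in it has a 58 mm bore and two opposite slots, 26 degrees wide, 73 mm across. The line through the slots lies within 0.32 rad either way of this x axis; its angle is not reported: find it.
- search_point (a point): On the mouth's axis, 24 mm above the rim: cap_center is here while the lugs rest on the rim. Turned over the slots under a light push (4 to 6 N) the cap drops 3 mm freely, then meets the cartridge's spring. Slot walls then stop it turning (4 degrees of play) until it is down to less than 9 mm above the rim; fully down (flange on rim) cap_center is 7 mm above the rim.
- lock_point (a point): On the mouth's axis, 12 mm above the rim: cap_center is here when locked. Pushed down, the cap turns clockwise seen from above; 0.63 to 0.73 rad past the slots the lugs are under their notches, and at 0.73 rad is a hard stop. Let go there, the spring lifts the cap 3 to 5 mm into the notches, where it no longer turns. If not locked, the spring lifts it to about 21 mm above the rim.
- cartridge (a joint): How far the flat-topped round filter cartridge in the mouth is pushed down (m). At 0 its top is 12 mm below the rim. A spring lifts it with about 3 N at 0, 6 N at 0.009, 8 N at 0.014. About 0.009 with the cap locked in its notches, under 0.001 with the cap just standing in the slots, about 0.014 with the cap fully down.
- oil_bottle: A bystander: small white oil bottle with a thin red spout, the one behind the work near the middle of the bench (not the one far right), 36 mm across, 120 mm high, standing on the bench; origin at the centre of its underside.
- offcut_tub: A bystander: round open pale tub, 92 mm across, 55 mm high, standing on the bench; origin at the centre of its underside.
Things that resemble listed ones, but are neither listed nor needed, are in the scene too. What is shaped like the part that bears cap_center but green is not meant.

How it is judged:
On the way, in this order (a step that is already met when the one before it is completed fails the run):
1. the cap is lifted from the bench (height (world z) of cap_center above 0.08 m), for 0.1 s.
2. the cap is in the mouth and pushes the cartridge well down (value of joint cartridge above 0.0107 m and horizontal distance between cap_center and mouth below 0.006 m), for 0.1 s.
At the end, for the whole second after the job is handed in: The cap is locked in the mouth by its lugs alone: on the axis within 5 mm, level within 0.07 rad, cap_center 9.5 to 14.5 mm above the rim's centre, and the cartridge held down by 7.2 to 10.7 mm (value of joint cartridge between 0.0072 and 0.0107 m and horizontal distance between cap_center and mouth below 0.005 m and z of cap_center in the frame of mouth between 0.0095 and 0.0145 m and angle between cap_center's own z axis and vertical below 0.07 rad); the robot touches nothing.
It fails at once if the oil bottle is knocked over or pushed more than 40 mm (angle between oil_bottle's own z axis and vertical above 0.5 rad or distance of oil_bottle from where it was at the start of the episode above 0.04 m).
It fails at once if the tub is knocked over or pushed more than 40 mm (angle between offcut_tub's own z axis and vertical above 0.5 rad or distance of offcut_tub from where it was at the start of the episode above 0.04 m).
It also fails if it takes over 72 s, if anything falls off the work surface, if the arm or the gripper's body presses on something with over 40 N, if the wrist force passes 120 N, or if a joint passes its speed limit or range.

## Working session

There is one attempt and no reset: what is moved stays moved. The work goes in short steps, each a Python script; the robot and the scene stay as the last script left them, time stands still between calls to the robot, and variables do not carry over. Pictures are saved under pics/ and viewed, at most 10 in all, crops included, and the job is handed in when it is done.

```bash
ls; mkdir -p pics; python3 - <<'E'
from station import arm,snapshot,camera_info
import cv2
for n in("scene","top"):
    cv2.imwrite(f"pics/{n}0.png",snapshot(n)); c=camera_info(n); print(n,c)
print(camera_info("wrist"),arm.read_time(),arm.read_eef_rot())
E
```

```text
pics
scene {'fx': 364.11131759146326, 'fy': 364.11131759146326, 'cx': 321.64789792365116, 'cy': 204.00522129607396, 'R': array([[-8.69735227e-01, -4.93518282e-01,  5.83207189e-04],
       [-3.54698396e-01,  6.24268165e-01, -6.96044758e-01],
       [ 3.43146735e-01, -6.05581509e-01, -7.17998158e-01]]), 't': array([0.43025327, 0.32709268, 0.6994098 ])}
top {'fx': 431.81278556975656, 'fy': 431.81278556975656, 'cx': 317.22370719373885, 'cy': 199.466781334038, 'R': array([[-0.02234497, -0.99973376, -0.00575431],
       [-0.982585  ,  0.02302295, -0.18438183],
       [ 0.18446522,  0.00153409, -0.98283785]]), 't': array([-0.07880727,  0.5672014 ,  1.10114922])}
{'fx': 309.70691628693146, 'fy': 309.70691628693146, 'cx': 315.61673278479066, 'cy': 195.86202509468959, 'T_tool_cam': array([[ 1.10259996e-03, -9.51827442e-01, -3.06632198e-01,
         7.81119379e-02],
       [ 9.99999295e-01,  1.18434017e-03, -8.05143577e-05,
         5.09765411e-04],
       [ 4.39792606e-04, -3.06631893e-01,  9.51828077e-01,
        -7.02077423e-02],
       [ 0.00000000e+00,  0.00000000e+00,  0.00000000e+00,
         1.00000000e+00]])} 0.1 [ 9.87317657e-01  1.58752960e-01 -1.93953124e-04 -1.14175889e-03]
```

View pics/scene0.png

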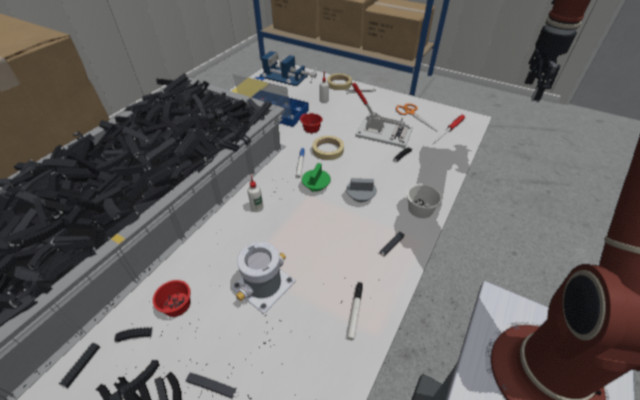

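View pics/top0.png

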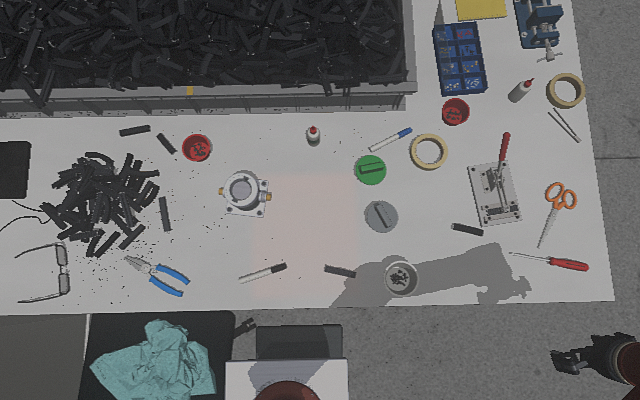

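The top view has two cap-shaped things: a grey one at (381,216) and a green one at (370,170). The grey one fits "plain grey plastic", and the text excludes the green. The housing is at (243,192), the white bottle behind the work at (313,135), and the pale tub at (400,278). In the scene view the cap is at (361,188) and the housing rim at (259,260).

```bash
cat > h.py <<'E'
import numpy as np, cv2
from station import arm,snapshot,camera_info,ticket
from scipy.spatial.transform import Rotation as Rn
def q(yaw): return (Rn.from_euler('z',yaw)*Rn.from_euler('x',np.pi)).as_quat()
def ray(n,p,pose=None):
    c=camera_info(n); x=np.array([(p[0]-c['cx'])/c['fx'],(p[1]-c['cy'])/c['fy']])
    if n!='wrist':
        d=c['R'].T@np.append(x,1); return -c['R'].T@c['t'],d/np.linalg.norm(d)
    r=np.linalg.norm(x); d=np.append(x/max(r,1e-9)*np.sin(r),np.cos(r))
    T=c['T_tool_cam']; R=Rn.from_quat(pose[1]).as_matrix()
    return pose[0]+R@T[:3,3], R@T[:3,:3]@d
def plane(r,z): return r[0]+r[1]*(z-r[0][2])/r[1][2]
def meet(a,b):
    A=np.stack([a[1],-b[1]],1); s=np.linalg.lstsq(A,b[0]-a[0],rcond=None)[0]
    P,Q=a[0]+s[0]*a[1],b[0]+s[1]*b[1]; return (P+Q)/2,np.linalg.norm(P-Q)
def wpose(): return np.array(arm.read_tool_pos()),np.array(arm.read_eef_rot())
E
python3 - <<'E'
from h import *
for nm,t,s in (("capbar",(381,215),(362,184)),("mouth",(242,189),(259,261)),("bottle",(313,130),(252,182)),("tub",(401,276),(423,196))):
    print(nm,meet(ray('top',t),ray('scene',s)),plane(ray('top',t),.05))
im=snapshot("top")
c=cv2.resize(im[140:260,190:430],None,fx=3.3,fy=3.3,interpolation=cv2.INTER_CUBIC)
cv2.imwrite("pics/crop1.png",c)
E
```

```text
capbar (array([ 0.51759405, -0.26045549,  0.05196718]), np.float64(0.003865782893776215)) [ 0.51976464 -0.26025564  0.05      ]
mouth (array([0.59056839, 0.10321253, 0.08697701]), np.float64(0.0011489135046493346)) [0.59913366 0.11009343 0.05      ]
bottle (array([ 0.74671665, -0.08400814,  0.09487749]), np.float64(0.0036836070077659873)) [ 0.76109619 -0.08446211  0.05      ]
tub (array([ 0.35770825, -0.30520657,  0.04516589]), np.float64(0.002927381410329487)) [ 0.35912283 -0.30406306  0.05      ]
```

View pics/crop1.png

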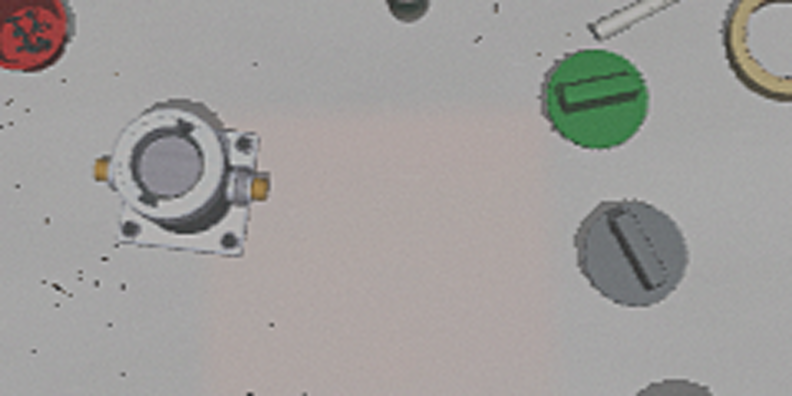

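The crop confirms the grey cap, with its bar running from (617,212) to (655,285), and shows the mouth with dark slots at (183,128) and (148,200). That puts the slot yaw near -0.45 and the bar yaw near +0.48. Next come close looks with the wrist camera.

```bash
python3 - <<'E'
from h import *
import json
for p in ((.518,-.26,.1),(.59,.103,.2)):
    for y in (.48,.48-np.pi,-.45,-1.2,-.45+np.pi,-1.2+np.pi):
        j=arm.ik(p,q(y)); print(p,round(y,2),None if j is None else np.round(j,2))
V={}
for nm,p,y in (("cap",(.518,-.26),.48),("mouth",(.59,.103),-.45)):
    d=np.array([np.cos(y),np.sin(y)])
    for k,o in enumerate((0,.06)):
        X=np.array(p)+o*d; z=.24 if nm=="cap" else .29
        if k==0: arm.movep([*X,z],q(y))
        else: arm.line_to([*X,z])
        arm.pause(.3); P=wpose(); im=snapshot("wrist"); cv2.imwrite(f"pics/{nm}{k}.png",im)
        V[nm+str(k)]=[P[0].tolist(),P[1].tolist()]
json.dump(V,open("views.json","w")); print(V,arm.read_time())
a=[cv2.imread(f"pics/{n}.png")for n in("cap0","cap1","mouth0","mouth1")]
cv2.imwrite("pics/m1.png",cv2.resize(np.vstack([np.hstack(a[:2]),np.hstack(a[2:])]),(800,500),interpolation=cv2.INTER_AREA))
E
```

```text
(0.518, -0.26, 0.1) 0.48 [ 0.46  0.77 -0.05  1.82  0.06  0.56 -0.72]
(0.518, -0.26, 0.1) -2.66 [ 1.04  1.09 -1.15  1.8   1.14  1.1   1.5 ]
(0.518, -0.26, 0.1) -0.45 [ 0.35  0.78  0.13  1.82 -0.18  0.56 -1.43]
(0.518, -0.26, 0.1) -1.2 [ 0.23  0.8   0.32  1.82 -0.41  0.59 -1.96]
(0.518, -0.26, 0.1) 2.69 [ 0.73  0.82 -0.5   1.81  0.6   0.67  1.  ]
(0.518, -0.26, 0.1) 1.94 [ 0.63  0.79 -0.33  1.81  0.41  0.61  0.42]
(0.59, 0.103, 0.2) 0.48 [-0.08  0.66 -0.2   1.69  0.17  0.81 -1.46]
(0.59, 0.103, 0.2) -2.66 [ 0.39  0.93 -1.15  1.68  0.92  1.17  1.05]
(0.59, 0.103, 0.2) -0.45 [-0.23  0.65  0.03  1.7  -0.03  0.8  -2.21]
(0.59, 0.103, 0.2) -1.2 [-0.37  0.66  0.26  1.7  -0.22  0.81 -2.78]
(0.59, 0.103, 0.2) 2.69 [ 0.18  0.74 -0.67  1.68  0.55  0.92  0.42]
(0.59, 0.103, 0.2) 1.94 [ 0.1   0.7  -0.51  1.69  0.42  0.87 -0.22]
{'cap0': [[0.5177497499984015, -0.26061412817699614, 0.24001713663706473], [0.9714682294361683, 0.23716970471813387, -3.8107622873447556e-05, 9.438155763257331e-05]], 'cap1': [[0.5705114898037424, -0.23309146165755218, 0.24010988803678573], [0.9715055045485521, 0.23701682202173063, -0.00024698516020762177, 0.0001403884360657967]], 'mouth0': [[0.5901492593427541, 0.10199012811095032, 0.28988151752671165], [0.9746196552395897, -0.22386715553006556, -5.05152629709815e-05, 0.00014745761804723715]], 'mouth1': [[0.6435331755215628, 0.07762017311304525, 0.2902298993689787], [0.9749153821971887, -0.22257570118691977, -0.0001198709281658391, -0.00020106571344746083]]} 5.6833
```

View pics/m1.png

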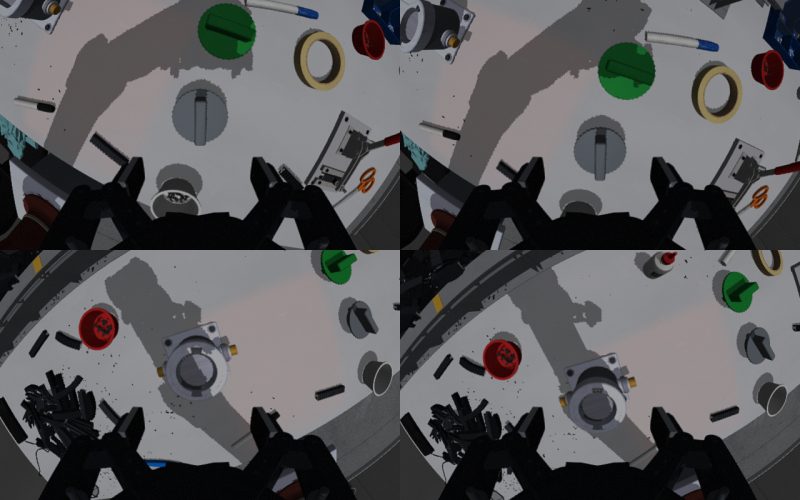

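The wrist views show the cap at (200,115)x1.6 and the mouth at (197,370) in the mosaic, all clear. I'll enlarge them for exact pixels.

```bash
python3 - <<'E'
import cv2,numpy as np
o={"cap0":(270,125),"cap1":(270,190),"mouth0":(255,120),"mouth1":(255,180)}
t=[cv2.resize(cv2.imread(f"pics/{n}.png")[y:y+120,x:x+120],(300,300)if 0 else (400,300),interpolation=cv2.INTER_CUBIC) if 0 else cv2.convertScaleAbs(cv2.resize(cv2.imread(f"pics/{n}.png")[y:y+100,x:x+133],(399,300),interpolation=cv2.INTER_CUBIC),alpha=1.4) for n,(x,y) in o.items()]
cv2.imwrite("pics/m2.png",np.vstack([np.hstack(t[:2]),np.hstack(t[2:])]))
E
```

```text
(no output)
```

View pics/m2.png

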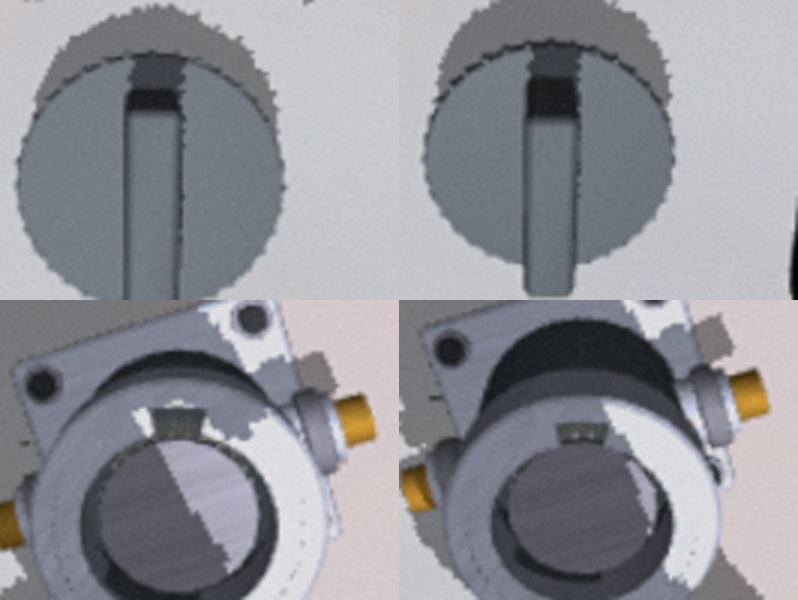

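Crop scale is 3x. The cap bar's far top edges are at (128..181,110) and (528..577,118), and the far slot is centred at (178,408) and (582,424). The near sides are cut off, so I'll take one more crop.

```bash
python3 - <<'E'
import cv2,numpy as np
o={"cap0":(270,150),"mouth0":(255,150),"mouth1":(255,200)}
t=[cv2.convertScaleAbs(cv2.resize(cv2.imread(f"pics/{n}.png")[y:y+120,x:x+133],None,fx=4 if 0 else 3,fy=3,interpolation=cv2.INTER_CUBIC),alpha=1.8)[:, :266*3//2] for n,(x,y) in o.items()]
t.append(np.zeros_like(t[0]))
m=np.vstack([np.hstack(t[:2]),np.hstack(t[2:])])
cv2.imwrite("pics/m3.png",m[:600])
x=cv2.imread("pics/mouth0.png")
E
python3 -c "
import cv2;m=cv2.imread('pics/m3.png');print(m.shape)"
```

```text
(600, 798, 3)
```

View pics/m3.png

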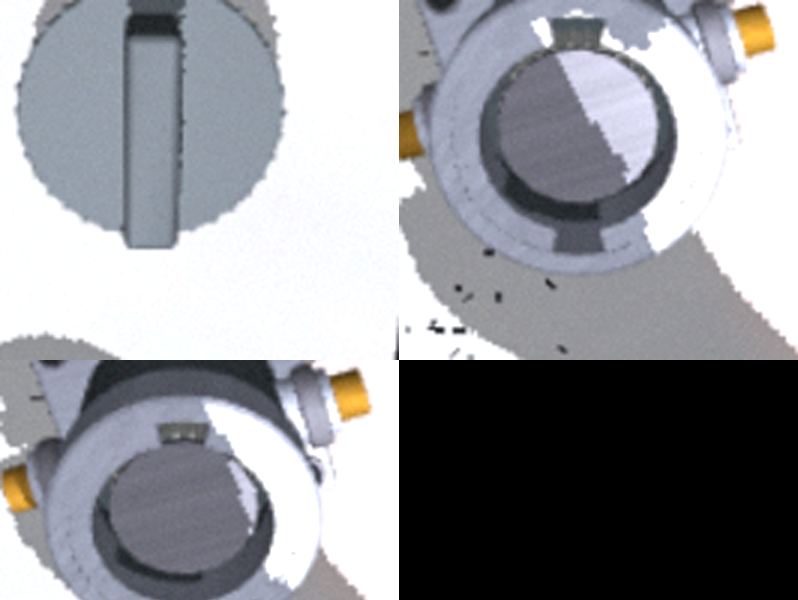

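mouth0 shows both slots: far outer mid at (578,19) and near outer mid at (579,252). cap0 shows the full bar top: (128,37), (180,37), (126,245) and (176,245).

```bash
cat > meas.py <<'E'
from h import *
import json
V={k:(np.array(v[0]),np.array(v[1])) for k,v in json.load(open("views.json")).items()}
def px(n,ox,oy,x,y): return ray("wrist",(ox+x/3-.33,oy+y/3-.33),V[n])
c0=lambda x,y:px("cap0",270,150,x,y); c1=lambda x,y:px("cap1",270,190,x-399,y)
m0=lambda x,y:px("mouth0",255,150,x-399,y); m1=lambda x,y:px("mouth1",255,200,x,y-360)
print("bar far",meet(c0(154,37),c1(552,118)),"near",meet(c0(151,245),c1(549,292)))
for n,f,g,z in(("c0",c0(154,37),c0(151,245),.066),("c1",c1(552,118),c1(549,292),.066),("slots",m0(577.5,19),m0(579.5,252),.105)):
    a,b=plane(f,z),plane(g,z); d=a-b; print(n,(a+b)/2,np.linalg.norm(d),np.arctan2(d[1],d[0]))
print("slot h",meet(m0(577.5,19),m1(183.5,424)))
P=[plane(m0(*p),.105)[:2] for p in((579,47),(480,127),(677,127),(579,222))]; print(P,(P[0]+P[3])/2,(P[1]+P[2])/2)
P=[plane(m0(*p),.105)[:2] for p in((432,115),(727,115),(580,272))]
A=np.array([[2*p[0],2*p[1],1]for p in P]);s=np.linalg.solve(A,[p@p for p in P]);print("outer",s[:2],np.sqrt(s[2]+s[:2]@s[:2]))
E
python3 meas.py
```

```text
bar far (array([ 0.54471339, -0.25233844,  0.0627506 ]), np.float64(3.1202059560289233e-05)) near (array([ 0.48950898, -0.28047641,  0.06201739]), np.float64(3.3969878161981574e-05))
c0 [ 0.51819292 -0.26579923  0.066     ] 0.060819224185937854 0.471184033605079
c1 [ 0.51894813 -0.2653695   0.066     ] 0.06064587661805664 0.4711143595762082
slots [0.58647729 0.10398552 0.105     ] 0.0709770262752884 -0.44338659739927183
slot h (array([0.61856474, 0.08871567, 0.10525015]), np.float64(5.211785779089248e-05))
[array([0.61115312, 0.09187294]), array([0.60245387, 0.12783623]), array([0.5777254 , 0.07667565]), array([0.563362  , 0.11504093])] [0.58725756 0.10345693] [0.59008964 0.10225594]
outer [0.58715256 0.1033632 ] 0.043107801397926915
```

Cap at (0.5185,-0.2656), yaw 0.471, bar top measured at about 0.063 to 0.066. Mouth at (0.587,0.1035), slot yaw -0.443, rim at 0.105. I'll grasp with the tool half-turned so the last joint has room for the twist.

```bash
python3 - <<'E'
from h import *
y=.471-np.pi; c=[.5185,-.2656]
arm.movep([*c,.24],q(y)); arm.line_to([*c,.108],velocity=.12)
print(arm.read_ft_force(),arm.read_time())
arm.move_gripper(0.0,effort=80); print(arm.read_opening(),arm.read_finger_force(),arm.read_tool_pos(),arm.read_time())
arm.line_to([*c,.23],velocity=.12)
ym=-.443+.2+np.pi
arm.movep([.587,.1035,.26],q(ym)); arm.pause(.3)
print(np.round(arm.read_joint_positions(),2),arm.read_ft_force(),arm.read_opening(),wpose(),arm.read_time())
P=wpose(); cv2.imwrite("pics/held.png",np.hstack([cv2.resize(snapshot("scene")[150:310,170:370],(400,320)),cv2.resize(snapshot("wrist")[100:340,160:460],(400,320))]))
E
```

```text
[-0.06538565  0.1463789  -0.72826062] 10.1083
0.1768117960379556 78.00467491149902 [ 0.51854995 -0.26553318  0.10818421] 10.75
[ 0.32  0.74 -0.93  1.63  0.65  1.11  0.54] [ 0.50344785 -0.6461084  -0.67784264] 0.17149650889928808 (array([0.58717611, 0.10254857, 0.25983757]), array([ 1.21919866e-01,  9.92539936e-01, -1.08160490e-04, -9.96733745e-05])) 13.625
```

View pics/held.png

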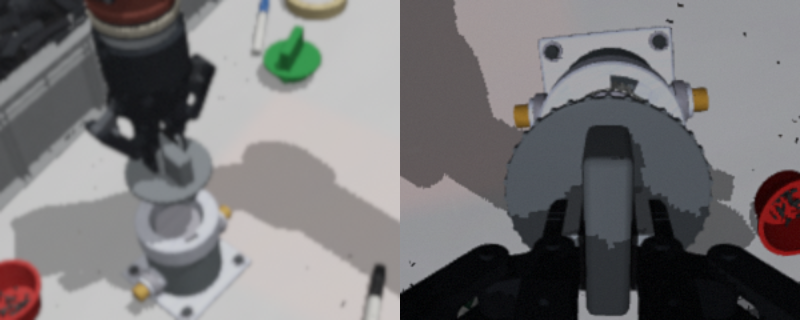

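The cap is held level and centred over the mouth. Next I lower it to contact and search.

```bash
cat > srch.py <<'E'
from h import *
X=[.587,.1037]; yaw=-.443+.2+np.pi
F0=arm.read_ft_force()[2]
arm.line_to([*X,.214],velocity=.1,ori=q(yaw)); arm.pause(.2)
print("above",np.round(arm.read_ft_force(),2),arm.read_tool_pos()); F0=arm.read_ft_force()[2]
z=.214
while z>.196:
    z-=.001; arm.line_to([*X,z],velocity=.02); 
    f=arm.read_ft_force()[2]-F0
    if f>4: break
print("contact",z,arm.read_tool_pos(),np.round(arm.read_ft_force(),2),arm.read_time())
z0=arm.read_tool_pos()[2]
for k in range(14):
    yaw-=.03; arm.line_to([*X,z],velocity=.02,ori=q(yaw))
    F=np.array(arm.read_ft_force()); p=arm.read_tool_pos(); f=F[2]-F0
    print(round(yaw-np.pi,3),round(z,4),np.round(p,4),np.round(F,1),round(arm.read_wrist_torque()[2],2))
    if p[2]<z0-.002: print("DROP"); break
    z+=np.clip((f-5)*.0002,-.001,.0005)
print(arm.read_time(),wpose())
E
python3 srch.py
```

```text
above [-0.67 -0.14 -1.12] [0.5873212  0.10399512 0.2148115 ]
contact 0.20199999999999999 [0.58712682 0.10385988 0.20345725] [-2.31 -2.19  7.93] 17.5333
-0.273 0.202 [0.5874 0.104  0.2034] [-0.7 -2.1  6.5] -0.04
-0.303 0.2025 [0.5875 0.104  0.2033] [-0.6 -1.3  5.7] -0.01
-0.333 0.2029 [0.5875 0.1039 0.2032] [0.4 0.  4. ] -0.01
-0.363 0.2029 [0.5873 0.1033 0.203 ] [ 1.4 -1.4  4.9] 0.02
-0.393 0.2031 [0.5864 0.104  0.2022] [-0.2  1.  -1.5] -0.01
-0.423 0.2021 [0.5865 0.1039 0.2014] [-0.1  0.2 -1.1] 0.02
DROP
19.0333 (array([0.58650722, 0.10387031, 0.20141614]), array([ 2.09181091e-01,  9.77876641e-01, -1.00842388e-04, -7.32446301e-04]))
```

The contact force vanished at yaw about -0.39, so the lugs are in the slots. Now I push down and twist to the stop.

```bash
cat > push.py <<'E'
from h import *
X=[.587,.1037]; yaw=-.443+np.pi; z=.2015; F0=-1.1
arm.line_to([*X,z],velocity=.02,ori=q(yaw))
while z>.182:
    z-=.001; arm.line_to([*X,z],velocity=.02)
    F=np.array(arm.read_ft_force()); p=arm.read_tool_pos()
    print(round(z,4),np.round(p,4),np.round(F,1))
    if F[2]-F0>18: break
print(arm.read_time(), round(arm.read_wrist_torque()[2],2))
E
python3 push.py
```

```text
0.2005 [0.5868 0.1037 0.2008] [-1.1 -0.9  2.1]
0.1995 [0.587  0.1037 0.1996] [-1.   0.2  2.6]
0.1985 [0.587  0.1037 0.1985] [-0.6 -0.5  2.3]
0.1975 [0.5871 0.1037 0.1976] [-1.3  0.1  3.3]
0.1965 [0.587  0.1037 0.1965] [-1.2  0.5  3.3]
0.1955 [0.5871 0.1037 0.1955] [-1.   0.4  3.8]
0.1945 [0.587  0.1038 0.1945] [-1.6 -1.3  4.3]
0.1935 [0.587  0.1037 0.1935] [-1.2 -0.7  5.2]
0.1925 [0.587  0.1038 0.1926] [-1.6  0.   4.9]
0.1915 [0.587  0.1037 0.1916] [-1.9 -0.8  4.9]
0.1905 [0.5871 0.1038 0.1906] [-0.3 -0.5  4.6]
0.1895 [0.5871 0.1038 0.1897] [-1.8 -0.   5.3]
0.1885 [0.587  0.1038 0.1888] [-1.6 -0.2  5.2]
0.1875 [0.5871 0.1038 0.1878] [-1.8 -0.7  6.1]
0.1865 [0.587  0.1038 0.1872] [-2.6 -0.4  7.4]
0.1855 [0.587  0.1039 0.1871] [-3.  -0.6 11.9]
0.1845 [0.587  0.104  0.1871] [-4.9 -1.9 16.3]
0.1835 [0.587  0.104  0.1871] [-5.4 -3.6 21.8]
23.7833 -0.07
```

It is fully down (TCP 0.1871, as predicted). I ease the push slightly and twist clockwise to the stop.

```bash
cat > twist.py <<'E'
from h import *
X=[.587,.1037]; yaw=-.443+np.pi; z=.186
arm.line_to([*X,z],velocity=.02)
while yaw-np.pi>-1.25:
    yaw-=.03; arm.line_to([*X,z],velocity=.02,ori=q(yaw))
    F=np.array(arm.read_ft_force()); p,r=wpose(); t=arm.read_wrist_torque()[2]
    a=(Rn.from_quat(r)*Rn.from_euler('x',np.pi).inv()).as_euler('ZYX')[0]
    print(round(yaw-np.pi,3),round((a-np.pi)%(2*np.pi)-2*np.pi,3),np.round(p,4),np.round(F,1),round(t,2))
    if abs(t)>.9: print("STOP"); break
print(arm.read_time(),arm.read_opening())
E
python3 twist.py
```

```text
-0.473 -0.474 [0.5875 0.1039 0.1872] [-0.5 -1.6  9.8] -0.08
-0.503 -0.504 [0.5878 0.1039 0.1872] [-0.9 -0.9  9.1] -0.09
-0.533 -0.534 [0.588  0.1038 0.1872] [ 0.1 -1.7  8.8] -0.06
-0.563 -0.564 [0.5882 0.1037 0.1872] [-0.2 -0.6  8.5] -0.02
-0.593 -0.594 [0.5884 0.1036 0.1873] [-0.6 -0.3  8.3] -0.07
-0.623 -0.624 [0.5884 0.1035 0.1872] [ 0.4 -2.4  8.5] -0.0
-0.653 -0.654 [0.5885 0.1035 0.1873] [-0.3 -1.8  8.3] -0.02
-0.683 -0.684 [0.5885 0.1034 0.1873] [-0.6 -1.4  7.8] -0.06
-0.713 -0.714 [0.5886 0.1034 0.1873] [ 0.2 -1.4  7.5] -0.06
-0.743 -0.744 [0.5886 0.1033 0.1873] [ 0.9 -1.5  8. ] -0.05
-0.773 -0.774 [0.5886 0.1032 0.1873] [ 0.4 -1.1  8.9] -0.04
-0.803 -0.804 [0.5886 0.1032 0.1873] [ 0.3 -1.4  8. ] -0.02
-0.833 -0.834 [0.5886 0.1032 0.1873] [ 0.5 -1.7  8.8] -0.02
-0.863 -0.864 [0.5886 0.1031 0.1873] [-0.1 -1.3  8.5] -0.02
-0.893 -0.894 [0.5886 0.1031 0.1873] [ 0.2 -1.8  8.4] -0.0
-0.923 -0.924 [0.5886 0.1031 0.1873] [ 1.  -1.5  9.5] -0.04
-0.953 -0.954 [0.5886 0.1031 0.1873] [ 0.1 -2.5  8.7] 0.04
-0.983 -0.984 [0.5885 0.103  0.1873] [-0.9 -2.6  8.4] -0.01
-1.013 -1.014 [0.5885 0.1031 0.1873] [ 0.  -2.4  8.2] -0.01
-1.043 -1.044 [0.5885 0.103  0.1873] [-0.5 -2.1  8. ] -0.01
-1.073 -1.074 [0.5885 0.1031 0.1873] [ 0.2 -1.3  8.7] 0.02
-1.103 -1.104 [0.5885 0.103  0.1873] [ 0.8 -2.4  7.8] -0.1
-1.133 -1.134 [0.5885 0.103  0.1873] [-0.2 -2.2  9.3] -0.0
-1.163 -1.164 [0.5881 0.1029 0.1872] [-0.8 -2.6  9.6] 0.01
-1.193 -1.192 [0.5876 0.1028 0.1872] [-0.7 -3.  10. ] 0.39
-1.223 -1.216 [0.5876 0.1029 0.1872] [-1.7 -3.5 10.8] 1.32
STOP
30.5583 0.17144829112989482
```

The hard stop came at about -1.19. I back off a touch, raise gently so the lugs seat, release and retreat.

```bash
python3 - <<'E'
from h import *
X=[.5875,.103]; y=-1.172+np.pi
arm.line_to([*X,.1868],velocity=.02,ori=q(y))
for z in(.188,.189,.190,.191,.192,.193):
    arm.line_to([*X,z],velocity=.02); print(z,np.round(arm.read_tool_pos(),4),np.round(arm.read_ft_force(),1))
    if arm.read_ft_force()[2]<-3: break
arm.move_gripper(1.0); arm.pause(.3); print(np.round(arm.read_ft_force(),1))
arm.line_to([*X,.30],velocity=.12); arm.pause(.3); P=wpose()
import json; json.dump([P[0].tolist(),P[1].tolist()],open("end.json","w"))
w=snapshot("wrist"); cv2.imwrite("pics/w_end.png",w)
cv2.imwrite("pics/end.png",np.hstack([cv2.resize(snapshot("scene")[200:320,185:335],None,fx=2.6,fy=2.6,interpolation=cv2.INTER_CUBIC),cv2.resize(w[90:246,220:415],(390,312),interpolation=cv2.INTER_CUBIC)]))
print(arm.read_time())
E
```

```text
0.188 [0.5879 0.1028 0.1885] [-1.  -1.4  6.4]
0.189 [0.5879 0.1028 0.1894] [-0.4 -0.   5.4]
0.19 [0.5879 0.1028 0.1903] [ 0.5 -2.1  6.1]
0.191 [0.5879 0.1028 0.1912] [ 0.  -0.6  5.1]
0.192 [0.5879 0.1028 0.1921] [ 1.4 -1.3  5. ]
0.193 [0.5879 0.1027 0.1923] [ 3.9 -0.8 -4.6]
[-0.3  0.6 -0.7]
34.7333
```

View pics/end.png

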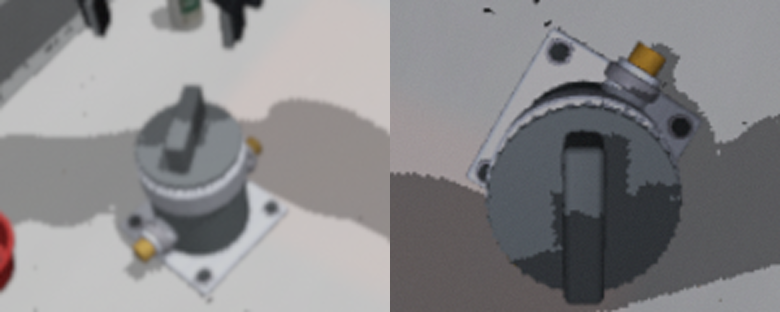

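The cap sits level. The lift stopped firmly 5 mm up, at cap height about 12 mm above the rim, and the bar is at the locked angle in both views. The gripper is clear, so I'm handing in.

```bash
python3 -c "
from station import ticket
print(ticket.finish_job())"
```

```text
the job is handed in; nothing more can be done
None
```

The cap looks locked and level on the housing, about 12 mm above the rim; the arm never went near the bottle or tub, the gripper is clear, and I handed the job in at about 35 s, with no verdict returned.

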